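# Clear and stack the parts cups

## Task

Three identical tapered metal parts cups are in use on the stockroom bench. Take the plug out of the cup that stands in the low square tray and put it in the open stock bin, then nest the other two cups into that cup, one inside the other, fully home and upright, so that all three make one stack in the tray. Lower the cups in rather than dropping them, do not knock any cup over, and leave the other things on the bench where they are.

Things in the scene. Friction and masses are not known exactly. Their poses are not given: they have to be found in the camera images.
- cup_a: Tapered steel cup, mouth up, no handle: 85 mm high, outside diameter 42 mm at the foot, 62 mm at the rim, wall 2.5 mm. Its inner floor is 36 mm above its underside, so a cup fully nested in it stands 36 mm higher, with about 1.5 mm of play. Origin at the centre of the underside, z up its axis. It stands in the tray, holding the plug at the start.
- cup_b: Tapered steel cup, mouth up, no handle: 85 mm high, outside diameter 42 mm at the foot, 62 mm at the rim, wall 2.5 mm. Its inner floor is 36 mm above its underside, so a cup fully nested in it stands 36 mm higher, with about 1.5 mm of play. Origin at the centre of the underside, z up its axis. It stands empty elsewhere on the bench.
- cup_c: Tapered steel cup, mouth up, no handle: 85 mm high, outside diameter 42 mm at the foot, 62 mm at the rim, wall 2.5 mm. Its inner floor is 36 mm above its underside, so a cup fully nested in it stands 36 mm higher, with about 1.5 mm of play. Origin at the centre of the underside, z up its axis. It stands empty elsewhere on the bench.
- plug: White plastic power plug, solid, 95 mm long: diameter 38 mm for the first 34 mm, 31 mm at 48 mm, 28 mm at the far end. At the start it stands loosely in cup_a, wide end down on the inner floor, its narrow end about 46 mm above the rim. Origin at the centre of the wide end, z along its axis towards the narrow end.
- plug_mid (a point): Middle of the plug, on its axis, 47.5 mm from either end.
- tray: Low square grey plastic tray, fixed to the bench, 150 x 150 mm, rim 14 mm high, floor 4 mm thick. Origin at the centre of its underside, on the bench; x and y along its sides.
- bin: Open blue plastic stock bin, empty, fixed to the bench, 140 mm (x) x 200 mm (y), 60 mm high, walls and floor 4 mm. Origin at the centre of its underside, on the bench.
- can: Bystander: closed can, diameter 64 mm, 105 mm high. Origin at the centre of its underside.
- tape: Bystander: roll of black tape lying flat, outside diameter 72 mm, 19 mm high. Origin at the centre of its underside.
- screwdriver: Bystander: screwdriver lying on the bench nearer the robot; long axis x.
- wrench: Bystander: wrench lying on the bench beyond the tray; long axis x.
- carton: Bystander: cardboard carton 80 x 110 x 70 mm high. Origin at the centre of its underside.
- lampholder: Bystander: white ceramic lampholder, diameter 48 mm at its foot, 50 mm high. Origin at the centre of its underside.
There are look-alikes about, which are no part of the job. Of the things shaped like the plug, the white one is meant. What is shaped like the cup_c but blue is not meant.

How it is judged:
On the way, in this order (a step that is already met when the one before it is completed fails the run):
1. the plug lies released in the stock bin (x of plug_mid in the frame of bin between -0.068 and 0.068 m and y of plug_mid in the frame of bin between -0.098 and 0.098 m and height (world z) of plug_mid below 0.058 m and linear speed of plug below 0.05 m/s and contact force between plug and the arm below 0.05 N), for 0.2 s.
2. one of the two other cups is nested fully home in the tray's cup (((z of cup_b in the frame of cup_a between 0.033 and 0.039 m and horizontal distance between cup_b and cup_a below 0.005 m and angle between cup_b's own z axis and vertical below 0.06 rad) or (z of cup_c in the frame of cup_a between 0.033 and 0.039 m and horizontal distance between cup_c and cup_a below 0.005 m and angle between cup_c's own z axis and vertical below 0.06 rad))), for 0.2 s.
At the end, for the whole second after the job is handed in: Plug at rest in the bin, middle below 58 mm. cup_a flat in the tray, cup_b and cup_c stacked in it in either order: each 33-39 mm above the cup below, centred within 5 mm, within 0.06 rad of upright, at rest (all of step 1 and ((z of cup_b in the frame of cup_a between 0.033 and 0.039 m and horizontal distance between cup_b and cup_a below 0.005 m and angle between each of cup_b, cup_c's own z axis and vertical below 0.06 rad and z of cup_c in the frame of cup_b between 0.033 and 0.039 m and horizontal distance between cup_c and cup_b below 0.005 m) or (z of cup_c in the frame of cup_a between 0.033 and 0.039 m and horizontal distance between cup_c and cup_a below 0.005 m and angle between each of cup_c, cup_b's own z axis and vertical below 0.06 rad and z of cup_b in the frame of cup_c between 0.033 and 0.039 m and horizontal distance between cup_b and cup_c below 0.005 m)) and angle between cup_a's own z axis and vertical below 0.06 rad and height (world z) of cup_a below 0.01 m and x of cup_a in the frame of tray between -0.056 and 0.056 m and y of cup_a in the frame of tray between -0.056 and 0.056 m and linear speed of each of cup_a, cup_b, cup_c below 0.02 m/s); the robot touches nothing.
It fails at once if cup_a dropped: free of the robot and moving faster than 0.6 m/s (contact force between cup_a and the arm below 0.02 N and contact force between cup_a and the fingers below 0.02 N and linear speed of cup_a above 0.6 m/s).
It fails at once if cup_b dropped: free of the robot and moving faster than 0.6 m/s (contact force between cup_b and the arm below 0.02 N and contact force between cup_b and the fingers below 0.02 N and linear speed of cup_b above 0.6 m/s).
It fails at once if cup_c dropped: free of the robot and moving faster than 0.6 m/s (contact force between cup_c and the arm below 0.02 N and contact force between cup_c and the fingers below 0.02 N and linear speed of cup_c above 0.6 m/s).
It fails at once if a cup knocked over (tilted more than 0.9 rad) (angle between any of cup_a, cup_b, cup_c's own z axis and vertical above 0.9 rad).
It fails at once if another thing on the bench moved more than 40 mm (distance of any of can, tape, screwdriver, wrench, carton, lampholder from where it was at the start of the episode above 0.04 m).
It also fails if it takes over 72 s, if anything falls off the work surface, if the arm or the gripper's body presses on something with over 40 N, if the wrist force passes 120 N, or if a joint passes its speed limit or range.

## Robot

A 6-joint arm with a two-finger parallel gripper is mounted at the origin on the work surface. World frame = base frame: x ahead of the robot, y to its left, z up, the work surface at z = 0. Lengths are in m, angles in rad, forces in N, time in s.
With the tool pointing down it reaches from about 0.425 to 0.925 m from the base axis. Payload 12.5 kg.
Tool frame: the origin (TCP) lies at the very end of the fingers, on their centre line; the grasp point (between the pads) lies 19 mm behind it; z points along the fingers, y is the direction in which the jaws open and shut (so a half turn about z gives the same grasp; the last joint's range is limited). The gripper opens to 85 mm and grips with 20 to 120 N. Pads are 22 mm wide; open, the fingers measure 114 mm over their backs; the gripper's body (76 mm by 85 mm) begins 54 mm behind the grasp point. The pads swing forward as they close: fully open they stand 13 mm farther back than shut.
Start: joints at [-1.241, 0.491, 1.559, -0, 1.092, -0.106], TCP at [0.264, -0.567, 0.231] pointing down, gripper open.
Joint ranges: [-3.1, 3.1], [-0.84, 2.19], [0.05, 2.79], [-1.13, 4.28], [0.06, 2.93], [-2.69, 2.69]. Speed limits (rad/s): [2.22, 2.22, 2.79, 3.14, 3.14, 3.14].

## Interface

Orientations are given as a unit quaternion [w, x, y, z].
In Python, from rig import ctrl gives the robot as it stands.
- The arm moves only by the tool move_arm, never from a script. Its argument "steps" is a list of rows, each a list of 3 entries, a list of its own where there are three numbers: the shift along the tool's x, y, z as a fraction of full scale, then the turn about the tool's z as a fraction of full scale, then the opening, from 0 (shut) to 1 (fully open). A call has 1 to 20 rows; each row is the pose to reach, as a shift and turn from the pose commanded when the call began, along the tool's axes at that moment; what a row does not reach only later rows make up. Full scale, the value 1, is 75 cm for a shift and pi/4 rad for a turn. A row lasts 1/8 s, in which the tool goes at most 62.5 mm and 10.7 degrees, less where a joint would pass 70% of its speed; a pose out of reach is approached as far as the arm can. A call with a number of a shift or a turn outside -1 to 1 is refused whole. A call with a gripper value outside its range is refused whole. The fingers move at their own pace and stop on an object; "squeeze" is the grip in N (left out, the last holds). Time passes only in rows, so rows that repeat a pose let the fingers close. It gives the time, the measured TCP pose, the force and the opening at its end, in the units of the state.
- ctrl.state(): the state, without advancing time (a new reading comes with each control period).
- ctrl.get_image(name): name is "scene" or "top" or "wrist"; returns a dict with "image" (420x560x3 uint8, blue, green, red), "z_map" (420x560 float32, m along the optical axis (not along the pixel's ray), 0 where there is no reading), "camera_matrix" (3x3 intrinsics, pixels), "origin" and "attitude" of the camera in the world. Camera axes: x right, y down, z forward; pixel columns grow to the right and rows downward; lengths in m; the calibration is good to about 2 mm. A picture is of the moment at which its call begins.
- ctrl.sign_off(): hands the job in, once; it reports no verdict.
The state is a dict: "clock": time; "joints": joint angles; "qvel": joint speeds; "joint_efforts": joint torques, N m; "tool_pos": TCP position; "tool_rot": TCP orientation; "contact_force": force on the tool from outside, world axes, zero at the start; "wrist_torque": the same for the moment, N m; "gripper_width": finger opening in m.
Only numpy, scipy, OpenCV 4.12 (cv2) and the standard library are available. Lean on these libraries where they do the work, as an engineer would, in place of code of your own. Each camera call takes 0.05 s, during which the arm holds its last target.

## Working session

There is one attempt and no reset: what is moved stays moved. The work goes in short steps, Python scripts to look and compute and a tool call to move; the robot and the scene stay as the last step left them, time stands still between calls to the robot, and variables do not carry over. Pictures are saved under pics/ and viewed, and the job is handed in when it is done.

Besides the shell and the picture viewer there is one more tool, called after "Call:" as name(argument=value, ...), one argument or row to a line, values as JSON. move_arm: Moves the arm, as the interface text tells. Its arguments: {"type":"object","properties":{"steps":{"type":"array","items":{"type":"array"}},"squeeze":{"type":"number"}},"required":["steps"]}

```bash
ls; mkdir -p pics
cat > h.py <<'E'
import numpy as np, cv2, json
from rig import ctrl
from scipy.spatial.transform import Rotation as R
def rot(q): 
    q=np.array(q,float)
    return q if q.shape==(3,3) else R.from_quat([q[1],q[2],q[3],q[0]]).as_matrix()
def grab(n,save=None):
    d=ctrl.get_image(n)
    if save: cv2.imwrite('pics/'+save,d['image'])
    return d
def pts(d):
    z=d['z_map'];K=np.array(d['camera_matrix']);h,w=z.shape
    u,v=np.meshgrid(np.arange(w),np.arange(h))
    P=np.stack([(u-K[0,2])/K[0,0]*z,(v-K[1,2])/K[1,1]*z,z],-1)
    W=P@rot(d['attitude']).T+np.array(d['origin'])
    W[z<=0]=np.nan
    return W
E
python3 - <<'E'
from h import *
print({k:np.round(v,4).tolist() for k,v in ctrl.state().items()})
for n in ['scene','top','wrist']:
    d=grab(n,n+'0.png'); print(n,np.round(d['origin'],3),np.round(d['attitude'],3),np.round(d['camera_matrix'],1).tolist()); np.savez('pics/'+n+'0.npz',**d)
E
```

```text
pics
{'clock': 0.0, 'joints': [-1.2406, 0.4915, 1.5594, 0.0, 1.0917, -0.1056], 'qvel': [0.0008, 0.0017, -0.0008, 0.0014, -0.0011, 0.0001], 'joint_efforts': [0.0024, -61.8436, -26.1597, -0.0001, 0.0039, -0.0], 'tool_pos': [0.2638, -0.5664, 0.2307], 'tool_rot': [-0.0005, 0.9764, 0.2162, -0.0001], 'contact_force': [0.0494, 0.5562, 0.0516], 'wrist_torque': [0.0351, -0.0196, -0.0081], 'gripper_width': 0.085}
scene [ 1.334 -0.402  0.685] [-0.384  0.743  0.489 -0.249] [[406.1, 0.0, 282.0], [0.0, 406.1, 208.1], [0.0, 0.0, 1.0]]
top [ 0.518 -0.076  1.101] [ 0.007 -0.704  0.709 -0.022] [[410.8, 0.0, 277.2], [0.0, 410.8, 205.1], [0.0, 0.0, 1.0]]
wrist [ 0.328 -0.537  0.375] [ 0.12   0.834 -0.532 -0.077] [[372.8, 0.0, 279.2], [0.0, 372.8, 211.3], [0.0, 0.0, 1.0]]
```

View pics/scene0.png

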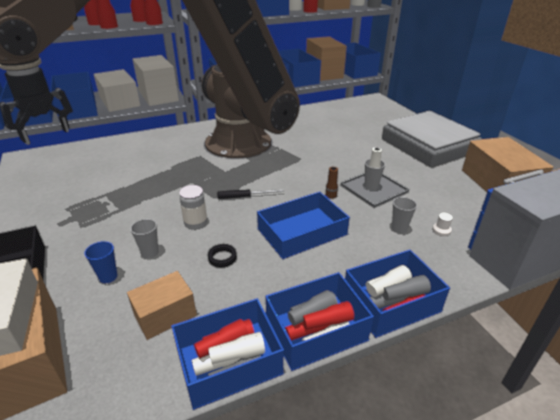

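View pics/top0.png

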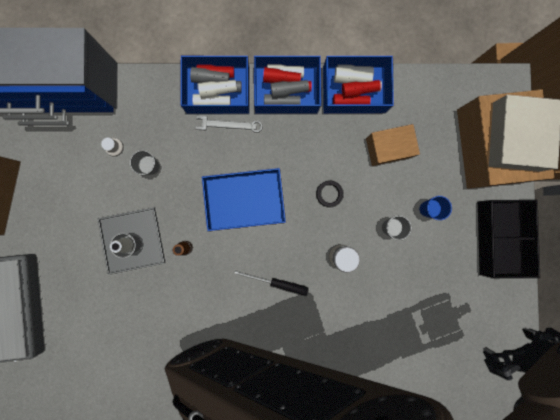

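The top view shows the plug cup in the tray at (122,244), grey cups at (145,163) and (395,228), the blue decoy at (435,208), the brown decoy at (182,248), and the open bin at (243,200). Next I'll measure them.

```bash
cat >> h.py <<'E'
def circ(p):
    A=np.c_[2*p,np.ones(len(p))];s=np.linalg.lstsq(A,(p**2).sum(1),rcond=None)[0]
    return s[:2],np.sqrt(s[2]+s[0]**2+s[1]**2)
def fit(p,n=8,tol=.003):
    for _ in range(n):
        c,r=circ(p);e=abs(np.hypot(*(p-c).T)-r);p=p[e<max(tol,1.0*np.median(e)*2.5)]
    return c,r,len(p)
E
python3 - <<'E'
from h import *
d=dict(np.load('pics/top0.npz'));W=pts(d)
print('bench z',np.nanmedian(W[300:330,60:150,2]))
def reg(u,v,r,lo,hi):
    S=W[v-r:v+r,u-r:u+r].reshape(-1,3);return S[(S[:,2]>lo)&(S[:,2]<hi)]
for nm,u,v,lo,hi in [('A',122,244,.08,.096),('X',145,163,.076,.092),('Y',395,228,.076,.092),('blue',435,208,.076,.092),('can',346,259,.09,.12),('plugtop',122,244,.12,.15),('brown',182,248,.04,.15),('lamp',110,146,.03,.07),('tape',330,193,.012,.03)]:
    S=reg(u,v,25,lo,hi)
    if len(S)<5: print(nm,len(S));continue
    print(nm,len(S),'z',np.round(np.percentile(S[:,2],[5,50,95]),4),'mean',S.mean(0).round(4),'fit',fit(S[:,:2]), 'ext',S.min(0).round(3),S.max(0).round(3))
S=W[140:260,180:310].reshape(-1,3);S=S[(S[:,2]>.052)&(S[:,2]<.07)];print('bin',S.min(0),S.max(0),cv2.minAreaRect(S[:,:2].astype(np.float32)))
S=W[195:285,85:175].reshape(-1,3);S=S[(S[:,2]>.009)&(S[:,2]<.02)];print('tray',cv2.minAreaRect(S[:,:2].astype(np.float32)))
E
```

```text
bench z 0.0005088045805414776
A 170 z [0.0808 0.0874 0.093 ] mean [0.4637 0.2765 0.0872] fit (array([0.46304363, 0.2821407 ]), np.float64(0.025763535214916502), 170) ext [0.432 0.25  0.08 ] [0.493 0.311 0.096]
X 134 z [0.0766 0.0837 0.0872] mean [0.6688 0.2403 0.0829] fit (array([0.66681976, 0.23526582]), np.float64(0.0289948844660019), 133) ext [0.638 0.206 0.076] [0.698 0.265 0.089]
Y 132 z [0.0769 0.0841 0.0882] mean [ 0.5008 -0.4051  0.0833] fit (array([ 0.50086504, -0.39890062]), np.float64(0.029034370650883868), 131) ext [ 0.47  -0.43   0.076] [ 0.53  -0.369  0.09 ]
blue 167 z [0.0772 0.0836 0.0877] mean [ 0.5446 -0.4982  0.0831] fit (array([ 0.53548392, -0.47414065]), np.float64(0.05678652244429917), 81) ext [ 0.49  -0.532  0.076] [ 0.579 -0.426  0.09 ]
can 522 z [0.0941 0.1053 0.1084] mean [ 0.4258 -0.2627  0.1043] fit (array([ 0.42554334, -0.26318431]), np.float64(0.024277107375196304), 401) ext [ 0.393 -0.294  0.09 ] [ 0.455 -0.233  0.11 ]
plugtop 140 z [0.1254 0.1347 0.1382] mean [0.4632 0.2784 0.1338] fit (array([0.46310397, 0.2797001 ]), np.float64(0.012329112005077365),
[... 206 characters left out ...]
0.04 ] [0.468 0.157 0.1  ]
lamp 181 z [0.0336 0.0497 0.0536] mean [0.7163 0.3284 0.0485] fit (array([0.7188603 , 0.33258118]), np.float64(0.014704166305040664), 103) ext [0.658 0.261 0.03 ] [0.735 0.35  0.07 ]
tape 330 z [0.016  0.0195 0.023 ] mean [ 0.5908 -0.2385  0.0194] fit (array([ 0.59107175, -0.23827344]), np.float64(0.030329691934477238), 330) ext [ 0.556 -0.274  0.012] [ 0.625 -0.204  0.025]
bin [ 0.4385124  -0.11739403  0.0522345 ] [0.65480096 0.14691371 0.06959331] ((0.5637525320053101, 0.02303236722946167), (0.17190852761268616, 0.2941485643386841), 17.128732681274414)
tray ((0.47099095582962036, 0.2861155867576599), (0.15002647042274475, 0.15224957466125488), 11.211099624633789)
```

Run:
```python
from h import *
d=dict(np.load('pics/scene0.npz'));W=pts(d)
for nm,u,v,lo,hi in [('A',375,175,.08,.096),('X',403,215,.08,.09),('Y',146,240,.08,.09),('blue',102,262,.08,.09),('plugtop',376,155,.128,.15),('brown',333,180,.04,.15)]:
    S=W[v-35:v+35,u-28:u+28].reshape(-1,3);S=S[(S[:,2]>lo)&(S[:,2]<hi)]
    if len(S)<4: print(nm,len(S));continue
    print(nm,len(S),'fit',fit(S[:,:2]), 'ext',S.min(0).round(3),S.max(0).round(3))
im=cv2.resize(d['image'][130:260,290:470],None,fx=4,fy=4,interpolation=cv2.INTER_CUBIC);cv2.imwrite('pics/crop.png',im)
d=dict(np.load('pics/top0.npz'))
cv2.imwrite('pics/crop2.png',cv2.resize(d['image'][120:290,80:260],None,fx=3.4,fy=3.4,interpolation=cv2.INTER_CUBIC))
```

```text
A 196 fit (array([0.55691188, 0.23434069]), np.float64(0.09805995982358294), 196) ext [0.434 0.204 0.08 ] [0.685 0.31  0.095]
X 118 fit (array([0.6682775 , 0.23438366]), np.float64(0.029295930169526314), 114) ext [0.637 0.204 0.08 ] [0.699 0.266 0.088]
Y 136 fit (array([ 0.50240004, -0.40034004]), np.float64(0.029155868402407997), 131) ext [ 0.469 -0.43   0.08 ] [ 0.533 -0.371  0.087]
blue 159 fit (array([ 0.55099462, -0.50302135]), np.float64(0.029229233854488213), 156) ext [ 0.518 -0.532  0.08 ] [ 0.582 -0.473  0.088]
plugtop 49 fit (array([0.46568767, 0.27709817]), np.float64(0.011393701958797861), 33) ext [0.452 0.265 0.128] [0.479 0.29  0.138]
brown 483 fit (array([0.51954832, 0.11163091]), np.float64(0.06403773548449664), 233) ext [0.437 0.03  0.04 ] [0.619 0.157 0.097]
```

View pics/crop.png

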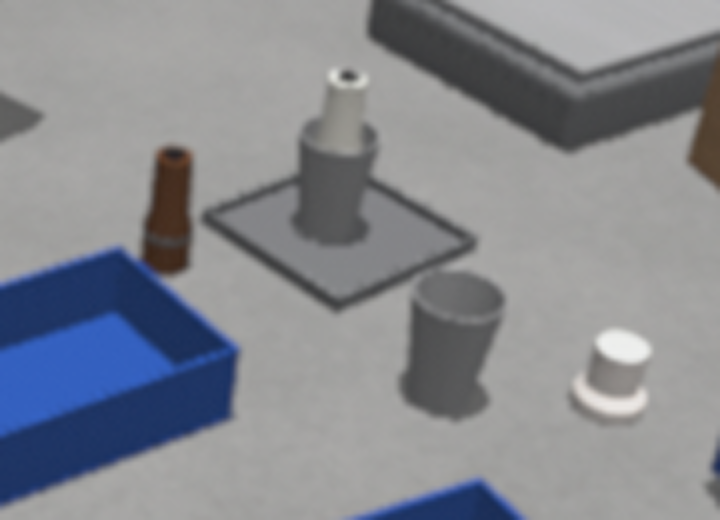

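View pics/crop2.png

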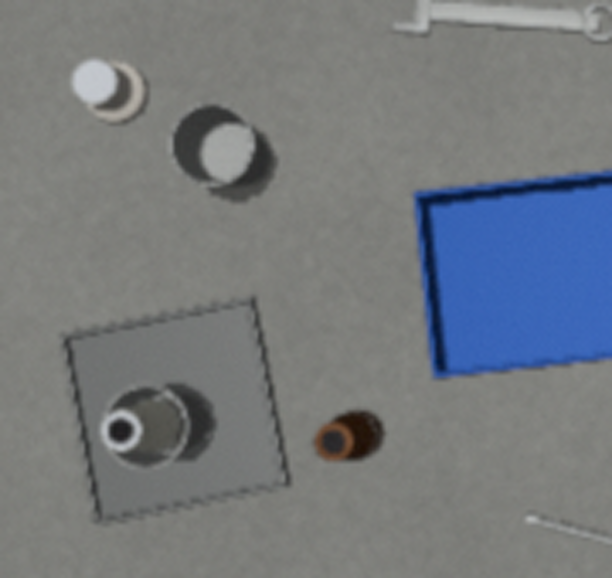

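The close-ups show the white plug leaning in the tray cup, with the brown decoy apart from it. Next I'll refine cup A's rim and the bin, and set up the move helper.

```bash
cat >> h.py <<'E'
def plan(*targets):
    """world TCP targets -> tool-frame fractions from current measured pose"""
    s=ctrl.state();p=np.array(s['tool_pos']);M=rot(s['tool_rot'])
    print('t',round(s['clock'],2),'tcp',p.round(4),'x',M[:,0].round(3),'y',M[:,1].round(3),'w',round(s['gripper_width'],4),'F',np.round(s['contact_force'],1))
    for t in targets: print(t,'->',((M.T@(np.array(t)-p))/.75).round(4))
def rimfit(W,c0,z,r=.0298,zt=.005,band=(.022,.038)):
    S=W.reshape(-1,3);S=S[~np.isnan(S[:,0])];S=S[abs(S[:,2]-z)<zt]
    c=np.array(c0,float)
    from scipy.optimize import least_squares
    for _ in range(6):
        d=np.hypot(*(S[:,:2]-c).T);Q=S[(d>band[0])&(d<band[1])][:,:2]
        c=least_squares(lambda c:np.hypot(*(Q-c).T)-r,c,loss='soft_l1',f_scale=.001).x
    a=np.degrees(np.arctan2(*(Q-c).T[::-1]))
    return c.round(4),len(Q),np.histogram(a,8,(-180,180))[0]
E
python3 - <<'E'
from h import *
for n in ['top','scene']:
    d=dict(np.load(f'pics/{n}0.npz'));W=pts(d)
    print(n,'A',*rimfit(W,(.464,.276),.088)); print(n,'X',*rimfit(W,(.668,.235),.084)); print(n,'Y',*rimfit(W,(.5015,-.3995),.084))
    hsv=cv2.cvtColor(d['image'],cv2.COLOR_BGR2HSV);m=(hsv[...,0]>100)&(hsv[...,0]<130)&(hsv[...,1]>120)
    S=W[m];k=(S[:,0]>.4)&(S[:,0]<.7)&(abs(S[:,1])<.2)&(S[:,2]<.07);S=S[k]
    print('bin all',cv2.minAreaRect(S[:,:2].astype(np.float32)))
    F=S[(S[:,2]<.01)];print('floor',cv2.minAreaRect(F[:,:2].astype(np.float32)),np.median(F[:,2]))
plan((.264,-.567,.3),(.55,-.2,.3),(.52,.1,.3),(.463,.278,.28))
d=dict(np.load('pics/wrist0.npz'));print(rot(d['attitude'])[:,2])
E
```

```text
top A [0.463  0.2802] 99 [11 11 14 14 15 13  8 13]
top X [0.6669 0.2352] 105 [12 10 10 11 15 20 16 11]
top Y [ 0.5011 -0.3988] 107 [18 20 18 13 10  9 12  7]
bin all ((0.5792512893676758, -0.006434805691242218), (0.14659559726715088, 0.2076861709356308), 5.919889450073242)
floor ((0.5804643630981445, -0.005175165832042694), (0.14393727481365204, 0.20543815195560455), 5.911632061004639) 0.0043939055104484925
scene A [0.4638 0.279 ] 73 [ 9  7 14 18  9  7  7  2]
scene X [0.6683 0.2346] 135 [13 11 20 19 11 13 22 26]
scene Y [ 0.5024 -0.4003] 149 [26 17 12 21 23 12 14 24]
bin all ((0.5533024072647095, 0.010968431830406189), (0.18671277165412903, 0.25676649808883667), 6.417348861694336)
floor ((0.5519492030143738, 0.012049496173858643), (0.18460971117019653, 0.25410568714141846), 6.337697505950928) 0.00470270286217922
t 0.15 tcp [ 0.2638 -0.5664  0.2309] x [0.907 0.422 0.   ] y [ 0.422 -0.907 -0.001] w 0.0853 F [ 0.2  0.1 -0.8]
(0.264, -0.567, 0.3) -> [-0.0001  0.0007 -0.0922]
(0.55, -0.2, 0.3) -> [ 0.5522 -0.2819 -0.0919]
(0.52, 0.1, 0.3) -> [ 0.6848 -0.6614 -0.0916]
(0.463, 0.278, 0.28) -> [ 0.7161 -0.9086 -0.0647]
[-0.25657849 -0.11837135 -0.95924747]
```

Call:
move_arm(
  steps=[
    [[0.0,0.0,-0.09],0,1],
    [[0.552,-0.282,-0.09],0,1],
    [[0.552,-0.282,-0.09],0,1],
    [[0.552,-0.282,-0.09],0,1],
    [[0.552,-0.282,-0.09],0,1],
    [[0.552,-0.282,-0.09],0,1],
    [[0.552,-0.282,-0.09],0,1],
    [[0.552,-0.282,-0.09],0,1],
    [[0.685,-0.661,-0.09],0,1],
    [[0.685,-0.661,-0.09],0,1],
    [[0.685,-0.661,-0.09],0,1],
    [[0.685,-0.661,-0.09],0,1],
    [[0.685,-0.661,-0.09],0,1],
    [[0.717,-0.908,-0.065],0,1],
    [[0.717,-0.908,-0.065],0,1],
    [[0.717,-0.908,-0.065],0,1],
    [[0.717,-0.908,-0.065],0,1],
    [[0.717,-0.908,-0.065],0,1],
    [[0.717,-0.908,-0.065],0,1],
  ],
  squeeze=30,
)

```text
clock: 2.52
tool_pos: [0.4644, 0.2767, 0.2801]
tool_rot: [0.0, 0.976, 0.216, 0.0]
contact_force: [-0.5, -0.5, -0.9]
gripper_width: 0.0857
```

Run:
```python
from h import *
plan((.4644,.2785,.16),(.4644,.2785,.100))
d=grab('wrist','w1.png');W=pts(d);print('A',*rimfit(W,(.4634,.2796),.088))
S=W.reshape(-1,3);S=S[(S[:,2]>.128)&(S[:,2]<.145)&(abs(S[:,0]-.464)<.03)&(abs(S[:,1]-.278)<.03)];print(len(S),S.mean(0),fit(S[:,:2]))
print('bench',np.nanpercentile(W[...,2],[5,20,50]))
```

```text
t 2.52 tcp [0.4644 0.2767 0.2801] x [0.907 0.421 0.   ] y [ 0.421 -0.907  0.   ] w 0.0857 F [-0.5 -0.5 -0.9]
(0.4644, 0.2785, 0.16) -> [ 0.001  -0.0022  0.1601]
(0.4644, 0.2785, 0.1) -> [ 0.001  -0.0022  0.2401]
A [0.4629 0.2808] 774 [103 121  99  76  72  72 101 130]
978 [0.46347037 0.28109945 0.13680871] (array([0.46311071, 0.2809781 ]), np.float64(0.010845065856034817), 798)
bench [0.00084519 0.00159553 0.00259166]
```

View pics/w1.png

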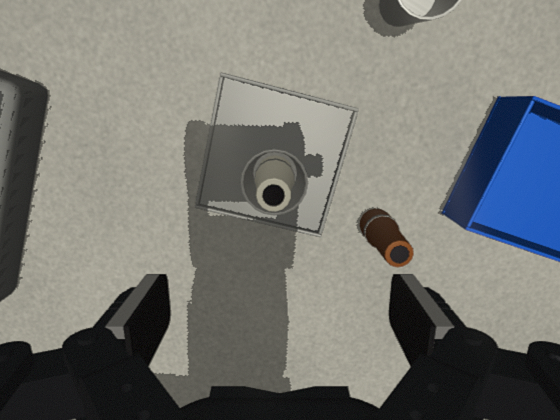

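The wrist view shows the plug top near (272,195), centred between the open fingers, with the rim around it. It agrees with the other cameras to within 2 mm, so I'll descend and grip.

Call:
move_arm(
  steps=[
    [[0.001,-0.0037,0.08],0,1],
    [[0.001,-0.0037,0.14],0,1],
    [[0.001,-0.0037,0.18],0,1],
    [[0.001,-0.0037,0.21],0,1],
    [[0.001,-0.0037,0.235],0,1],
    [[0.001,-0.0037,0.24],0,1],
    [[0.001,-0.0037,0.24],0,0],
    [[0.001,-0.0037,0.24],0,0],
    [[0.001,-0.0037,0.24],0,0],
    [[0.001,-0.0037,0.24],0,0],
    [[0.001,-0.0037,0.24],0,0],
    [[0.001,-0.0037,0.24],0,0],
  ],
  squeeze=40,
)

```text
clock: 4.08
tool_pos: [0.4637, 0.2808, 0.1008]
tool_rot: [-0.0, 0.976, 0.216, 0.001]
contact_force: [-0.0, 0.2, 6.9]
gripper_width: 0.0281
```

Run:
```python
from h import *
plan((.4638,.2795,.26),(.58,-.006,.26),(.58,-.006,.066))
```

```text
t 4.08 tcp [0.4637 0.2808 0.1008] x [0.906 0.422 0.001] y [ 0.422 -0.906  0.   ] w 0.0281 F [-0.   0.2  6.9]
(0.4638, 0.2795, 0.26) -> [-0.0003  0.0017 -0.2123]
(0.58, -0.006, 0.26) -> [-0.0206  0.4122 -0.2123]
(0.58, -0.006, 0.066) -> [-0.021   0.4122  0.0463]
```

Call:
move_arm(
  steps=[
    [[0.0,0.0,-0.02],0,0],
    [[0.0,0.0,-0.06],0,0],
    [[0.0,0.0,-0.12],0,0],
    [[0.0,0.0,-0.18],0,0],
    [[0.0,0.0,-0.2],0,0],
    [[-0.02,0.412,-0.2],0,0],
    [[-0.02,0.412,-0.2],0,0],
    [[-0.02,0.412,-0.2],0,0],
    [[-0.02,0.412,-0.2],0,0],
    [[-0.02,0.412,-0.2],0,0],
    [[-0.02,0.412,-0.2],0,0],
    [[-0.02,0.412,-0.2],0,0],
  ],
)

```text
clock: 5.58
tool_pos: [0.5797, -0.0058, 0.2493]
tool_rot: [-0.0, 0.976, 0.216, -0.001]
contact_force: [-1.2, 0.2, -1.3]
gripper_width: 0.0276
```

Run:
```python
from h import *
plan((.58,-.006,.067),(.58,-.006,.065))
d=grab('scene','s2.png');W=pts(d)
print('A',*rimfit(W,(.4634,.2796),.088));d=grab('top','t2.png');np.savez('pics/top2.npz',**d);W=pts(d);print('A',*rimfit(W,(.4634,.2796),.088))
```

```text
t 5.58 tcp [ 0.5797 -0.0058  0.2493] x [ 0.907  0.422 -0.001] y [ 0.422 -0.907 -0.001] w 0.0276 F [-1.2  0.2 -1.3]
(0.58, -0.006, 0.067) -> [0.0006 0.0007 0.2431]
(0.58, -0.006, 0.065) -> [0.0006 0.0007 0.2458]
A [0.4643 0.2787] 95 [ 8  6 16 18  7  8 17 15]
A [0.463  0.2797] 118 [13 11 13 11 16 20 20 14]
```

View pics/s2.png

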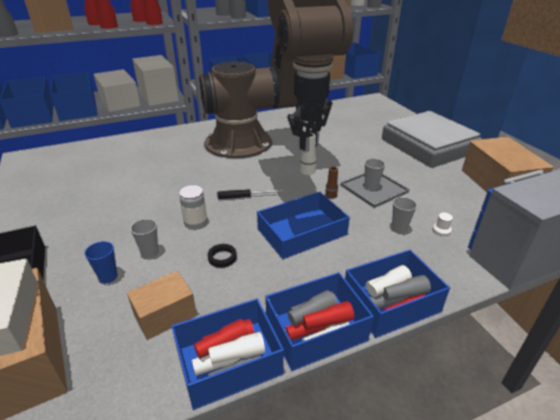

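The plug hangs upright in the gripper at (308,155), and cup A still stands in the tray. Now I'll lower it into the bin.

Call:
move_arm(
  steps=[
    [[0.0,0.0,0.06],0,0],
    [[0.0,0.0,0.12],0,0],
    [[0.0,0.0,0.17],0,0],
    [[0.0,0.0,0.21],0,0],
    [[0.0,0.0,0.23],0,0],
    [[0.0,0.0,0.24],0,0],
    [[0.0,0.0,0.245],0,0],
    [[0.0,0.0,0.245],0,0],
    [[0.0,0.0,0.245],0,0.5],
    [[0.0,0.0,0.245],0,0.6],
    [[0.0,0.0,0.245],0,0.6],
    [[0.0,0.0,0.22],0,0.7],
    [[0.0,0.0,0.15],0,1],
    [[0.0,0.0,0.07],0,1],
    [[0.0,0.0,0.0],0,1],
    [[0.0,0.0,0.0],0,1],
  ],
)

```text
clock: 7.68
tool_pos: [0.5814, -0.006, 0.2542]
tool_rot: [0.001, 0.976, 0.216, 0.004]
contact_force: [0.9, 0.6, -0.1]
gripper_width: 0.0854
```

Run:
```python
from h import *
plan((.62,.15,.25),(.6676,.2349,.20))
d=grab('scene','s3.png')
```

```text
t 7.67 tcp [ 0.5814 -0.006   0.2542] x [0.906 0.422 0.006] y [ 0.422 -0.907  0.004] w 0.0854 F [ 0.9  0.6 -0.1]
(0.62, 0.15, 0.25) -> [ 0.1344 -0.1668  0.0058]
(0.6676, 0.2349, 0.2) -> [ 0.2393 -0.2429  0.0728]
```

View pics/s3.png

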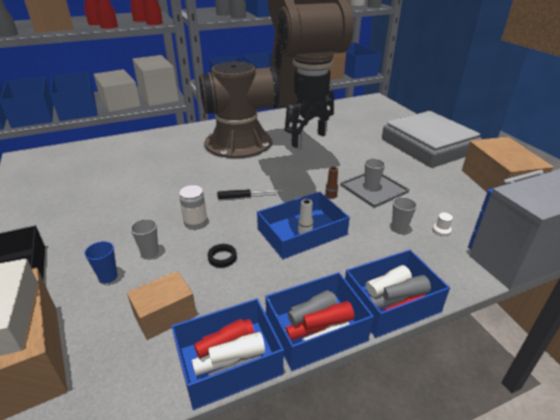

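The plug stands in the bin at (306,212), released. Next is the cup beyond the tray, so I'll hover over it and look.

Call:
move_arm(
  steps=[
    [[0.242,-0.242,-0.04],0,1],
    [[0.242,-0.242,-0.04],0,1],
    [[0.242,-0.242,-0.04],0,1],
    [[0.242,-0.242,-0.04],0,1],
    [[0.242,-0.242,-0.04],0,1],
    [[0.242,-0.242,-0.04],0,1],
    [[0.242,-0.242,-0.04],0,1],
    [[0.242,-0.242,-0.04],0,1],
    [[0.242,-0.242,-0.04],0,1],
  ],
)

```text
clock: 8.85
tool_pos: [0.6682, 0.2344, 0.2803]
tool_rot: [0.0, 0.976, 0.216, 0.0]
contact_force: [0.6, 0.3, -0.9]
gripper_width: 0.085
```

Run:
```python
from h import *
plan((.6676,.2349,.052))
d=grab('wrist','w4.png');W=pts(d);print('X',*rimfit(W,(.6676,.2349),.085)); print('A',*rimfit(W,(.4634,.2796),.089))
d=grab('top');W=pts(d);S=W.reshape(-1,3);S=S[(S[:,2]>.09)&(S[:,2]<.11)&(abs(S[:,0]-.58)<.03)&(abs(S[:,1]+.006)<.03)];print('plug',len(S),S.mean(0))
```

```text
t 8.85 tcp [0.6682 0.2344 0.2803] x [0.907 0.421 0.   ] y [ 0.421 -0.907  0.   ] w 0.085 F [ 0.6  0.3 -0.9]
(0.6676, 0.2349, 0.052) -> [-0.0005 -0.0009  0.3043]
X [0.6672 0.2361] 764 [123 115  95  75  67  75  99 115]
A [0.4635 0.2816] 350 [111  91  65  83   0   0   0   0]
plug 105 [ 0.57933939 -0.00599574  0.09899137]
```

View pics/w4.png

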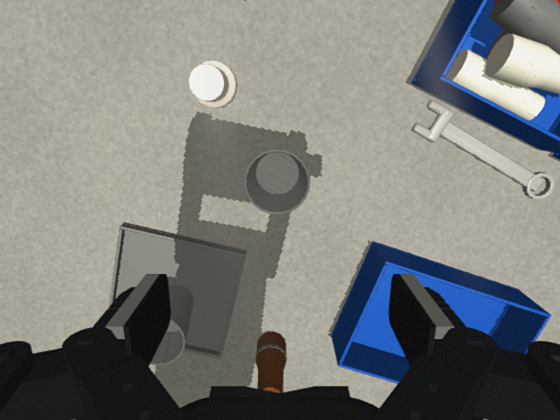

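The wrist view shows cup X's rim at (278,182), centred between the fingers and clear of the lampholder. It agrees with the other cameras to within about 1 mm. Descending and gripping.

Call:
move_arm(
  steps=[
    [[0,-0.0015,0.08],0,1],
    [[0,-0.0015,0.15],0,1],
    [[0,-0.0015,0.21],0,1],
    [[0,-0.0015,0.25],0,1],
    [[0,-0.0015,0.28],0,1],
    [[0,-0.0015,0.3],0,1],
    [[0,-0.0015,0.304],0,1],
    [[0,-0.0015,0.304],0,1],
    [[0,-0.0015,0.304],0,0.7],
    [[0,-0.0015,0.304],0,0.5],
    [[0,-0.0015,0.304],0,0.3],
    [[0,-0.0015,0.304],0,0.3],
    [[0,-0.0015,0.304],0,0.3],
    [[0,-0.0015,0.304],0,0.3],
  ],
  squeeze=40,
)

```text
clock: 10.7
tool_pos: [0.6683, 0.2365, 0.0535]
tool_rot: [0.0, 0.976, 0.216, 0.001]
contact_force: [-0.8, -0.6, 6.0]
gripper_width: 0.0597
```

Run:
```python
from h import *
plan()
d=grab('wrist','w5.png');d=grab('scene','s5.png');cv2.imwrite('pics/s5c.png',cv2.resize(d['image'][90:260,300:480],None,fx=3.3,fy=3.3,interpolation=cv2.INTER_CUBIC))
```

```text
t 10.7 tcp [0.6683 0.2365 0.0535] x [0.906 0.422 0.002] y [ 0.422 -0.906  0.001] w 0.0597 F [-0.8 -0.6  6. ]
```

View pics/s5c.png

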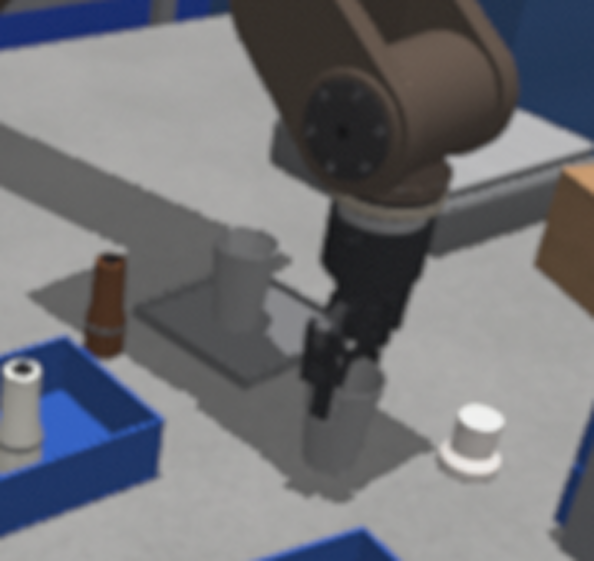

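View pics/w5.png

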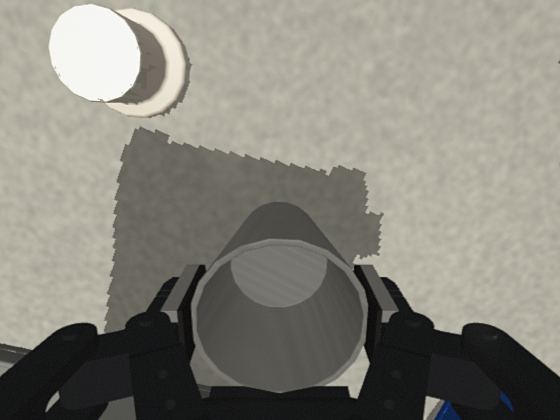

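The grip is good: the opening is 59.7 mm, about 10 mm below the rim, and the cup is upright between the pads. I'll lift it and carry it over cup A.

Call:
move_arm(
  steps=[
    [[0,0,-0.02],0,0.3],
    [[0,0,-0.06],0,0.3],
    [[0,0,-0.12],0,0.3],
    [[0,0,-0.17],0,0.3],
    [[0,0,-0.2],0,0.3],
    [[-0.06,-0.04,-0.2],0,0.3],
    [[-0.11,-0.08,-0.2],0,0.3],
    [[-0.16,-0.12,-0.2],0,0.3],
    [[-0.2,-0.15,-0.2],0,0.3],
    [[-0.222,-0.168,-0.2],0,0.3],
    [[-0.222,-0.168,-0.2],0,0.3],
    [[-0.222,-0.168,-0.2],0,0.3],
    [[-0.222,-0.168,-0.2],0,0.3],
    [[-0.222,-0.168,-0.2],0,0.3],
  ],
)

```text
clock: 12.55
tool_pos: [0.4641, 0.28, 0.2018]
tool_rot: [0.0, 0.976, 0.216, -0.0]
contact_force: [0.5, -0.9, -0.8]
gripper_width: 0.0587
```

```bash
cat > look.py <<'E'
from h import *
import sys
zr=float(sys.argv[1]); tag=sys.argv[2]; c0=eval(sys.argv[3]) if len(sys.argv)>3 else (.4640,.2800); zl=float(sys.argv[4]) if len(sys.argv)>4 else .089
for n in ['wrist','scene','top']:
    d=grab(n,f'{n[0]}_{tag}.png');W=pts(d);plan()
    for nm,z in [('held',zr),('below',zl)]:
        try: print(n,nm,*rimfit(W,c0,z))
        except Exception as e: print(n,nm,'none')
    if n=='scene': cv2.imwrite(f'pics/c_{tag}.png',cv2.resize(d['image'][90:260,300:480],None,fx=3.3,fy=3.3,interpolation=cv2.INTER_CUBIC))
E
python3 look.py 0.235 6
```

```text
t 12.6 tcp [0.464  0.2801 0.2018] x [ 0.907  0.422 -0.   ] y [ 0.422 -0.907  0.   ] w 0.0595 F [ 0.3 -0.5 -1.6]
wrist held [0.464  0.2797] 6751 [ 723  898 1190  560  715  586 1139  940]
wrist below [0.462  0.2805] 723 [  0   0 156 126 133 122 161  25]
t 12.65 tcp [0.4638 0.2801 0.2018] x [ 0.907  0.422 -0.   ] y [ 0.422 -0.907  0.   ] w 0.0592 F [-0.2 -0.4 -0.6]
scene held [0.4633 0.2779] 63 [ 0  2  3 13  8  6 27  4]
scene below [0.4644 0.2788] 86 [ 8  6 14 17  8  8 11 14]
t 12.7 tcp [0.4638 0.2801 0.2019] x [ 0.907  0.422 -0.   ] y [ 0.422 -0.907  0.   ] w 0.0594 F [ 0.2 -0.2 -1.7]
top held [0.4637 0.279 ] 58 [14 17  1  5 14  0  0  7]
top below [0.4632 0.2806] 67 [13 11 14 15  5  0  0  9]
```

View pics/c_6.png

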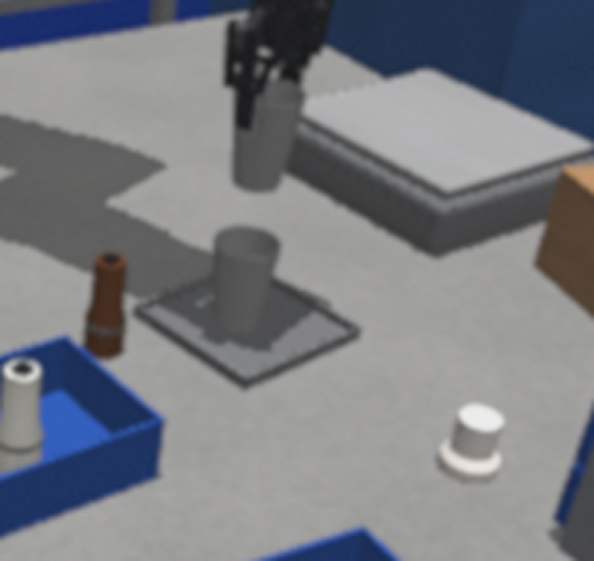

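View pics/w_6.png

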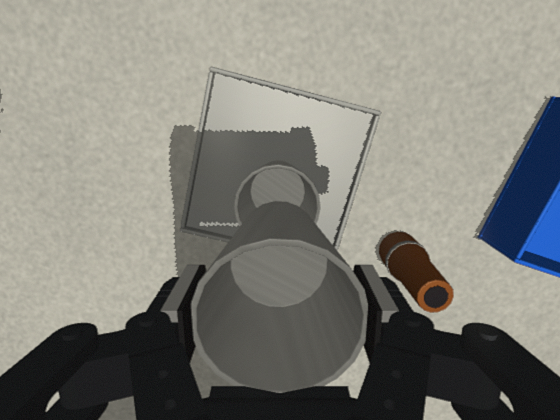

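Over cup A, the same-camera offsets between the held and lower rims are about 1 mm. I'll lower with a small correction and check the force.

Call:
move_arm(
  steps=[
    [[0,-0.001,0.03],0,0.3],
    [[0,-0.001,0.06],0,0.3],
    [[0,-0.001,0.08],0,0.3],
    [[0,-0.001,0.095],0,0.3],
    [[0,-0.001,0.11],0,0.3],
    [[0,-0.001,0.12],0,0.3],
    [[0,-0.001,0.13],0,0.3],
    [[0,-0.001,0.135],0,0.3],
    [[0,-0.001,0.135],0,0.3],
  ],
)

```text
clock: 13.82
tool_pos: [0.4632, 0.2809, 0.1007]
tool_rot: [0.0, 0.976, 0.216, -0.0]
contact_force: [0.3, 0.3, -1.2]
gripper_width: 0.0594
```

```bash
python3 look.py 0.132 7
```

```text
t 13.88 tcp [0.4633 0.281  0.1009] x [0.907 0.422 0.   ] y [ 0.422 -0.907  0.   ] w 0.059 F [ 0.9  0.3 -0.6]
wrist held [0.4633 0.2807] 7505 [ 970 1069 1199  586  787  621 1150 1123]
wrist below [0.4714 0.2841] 4115 [1457  901  253  120    0  188  281  915]
t 13.93 tcp [0.4634 0.281  0.101 ] x [0.907 0.422 0.   ] y [ 0.422 -0.907  0.   ] w 0.0597 F [-0.5  0.1 -1.6]
scene held [0.464  0.2783] 71 [ 0  1  6 17  8  7 28  4]
scene below [0.4621 0.2801] 81 [ 2  6 26 29 14  4  0  0]
t 13.97 tcp [0.4634 0.281  0.101 ] x [0.907 0.422 0.   ] y [ 0.422 -0.907  0.   ] w 0.0592 F [ 0.1  0.9 -1.5]
top held [0.463  0.2796] 44 [12 12  2  6 10  0  0  2]
top below [0.4692 0.2783] 63 [20 16  0  1  5  0  0 21]
```

View pics/c_7.png

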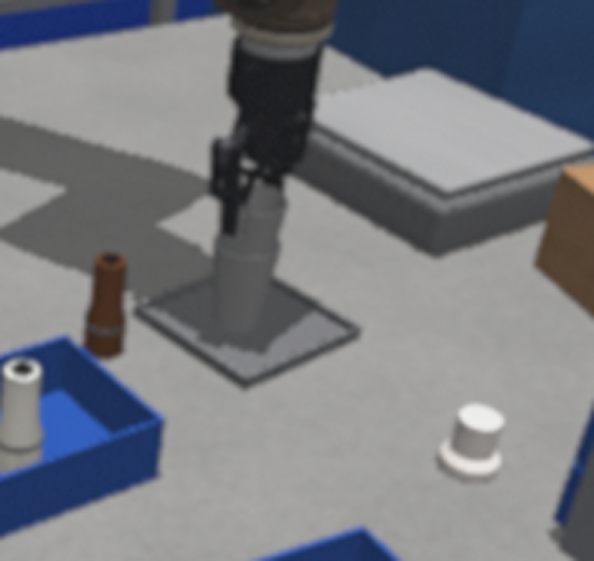

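Both cameras show the held cup concentric with cup A, and there's no contact force. I'll go down the last few mm in small increments, then release.

Call:
move_arm(
  steps=[
    [[0,0,0.003],0,0.3],
    [[0,0,0.006],0,0.3],
    [[0,0,0.008],0,0.3],
    [[0,0,0.009],0,0.3],
    [[0,0,0.009],0,0.3],
  ],
)

```text
clock: 14.6
tool_pos: [0.4632, 0.2809, 0.094]
tool_rot: [0.0, 0.976, 0.216, -0.0]
contact_force: [0.5, 0.2, -0.4]
gripper_width: 0.0589
```

Call:
move_arm(
  steps=[
    [[0,0,0],0,0.72],
    [[0,0,0],0,0.76],
    [[0,0,0],0,0.85],
    [[0,0,0],0,1],
    [[0,0,0],0,1],
    [[0,0,-0.03],0,1],
    [[0,0,-0.08],0,1],
    [[0,0,-0.15],0,1],
    [[0,0,-0.2],0,1],
    [[0,0,-0.25],0,1],
    [[0,0,-0.25],0,1],
    [[0,0,-0.25],0,1],
  ],
)

```text
clock: 16.1
tool_pos: [0.4629, 0.2808, 0.2809]
tool_rot: [0.0, 0.976, 0.216, -0.0]
contact_force: [-0.3, -0.7, -0.1]
gripper_width: 0.0855
```

```bash
python3 look.py 0.125 8
python3 - <<'E'
from h import *
plan((.52,.1,.28),(.55,-.1,.28),(.5017,-.3994,.28))
E
```

```text
t 16.15 tcp [0.4628 0.2808 0.2804] x [ 0.907  0.422 -0.002] y [ 0.422 -0.907  0.   ] w 0.0854 F [-0.1 -0.7  0.3]
wrist held [0.4632 0.281 ] 983 [161 149 120  95  88  94 126 150]
wrist below [0.4677 0.2825] 498 [100  76  32  60  57  60  39  74]
t 16.2 tcp [0.4629 0.2808 0.2803] x [ 0.907  0.422 -0.002] y [ 0.422 -0.907  0.   ] w 0.0857 F [-0.2  0.   0.1]
scene held [0.4645 0.279 ] 91 [ 9  8 13 15 11  6 15 14]
scene below [0.4627 0.2805] 73 [ 2  6 25 25 11  4  0  0]
t 16.25 tcp [0.463  0.2808 0.2804] x [ 0.907  0.422 -0.002] y [ 0.422 -0.907  0.   ] w 0.0853 F [-0.1  0.8  0.2]
top held [0.4634 0.2804] 91 [15 12 14 10 10  0 15 15]
top below [0.4636 0.2785] 111 [14 14 19 15  7 16 16 10]
t 16.25 tcp [0.463  0.2808 0.2804] x [ 0.907  0.422 -0.002] y [ 0.422 -0.907  0.   ] w 0.0853 F [-0.1  0.8  0.2]
(0.52, 0.1, 0.28) -> [-0.0328  0.2506  0.0006]
(0.55, -0.1, 0.28) -> [-0.1091  0.5092  0.0008]
(0.5017, -0.3994, 0.28) -> [-0.3359  0.844   0.0012]
```

View pics/c_8.png

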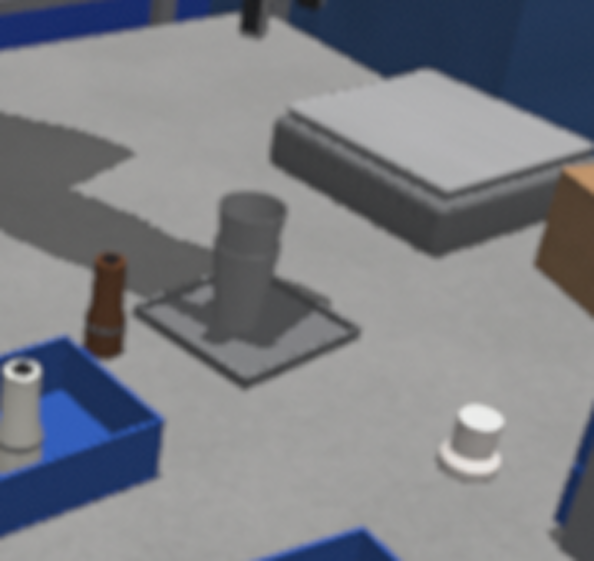

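View pics/w_8.png

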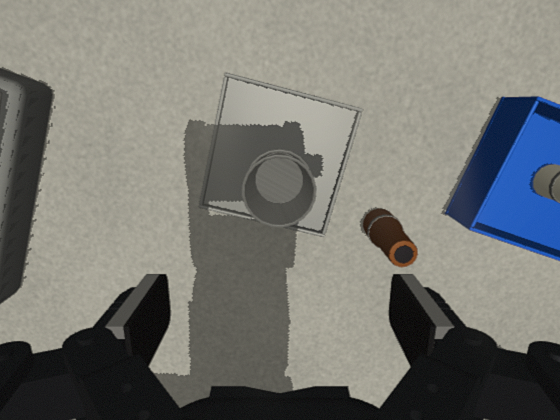

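The first cup is nested and upright, with its rim fit concentric at z≈0.125. Now the other grey cup, on the right.

Call:
move_arm(
  steps=[
    [[-0.109,0.509,0],0,1],
    [[-0.109,0.509,0],0,1],
    [[-0.109,0.509,0],0,1],
    [[-0.109,0.509,0],0,1],
    [[-0.109,0.509,0],0,1],
    [[-0.109,0.509,0],0,1],
    [[-0.109,0.509,0],0,1],
    [[-0.336,0.844,0],0,1],
    [[-0.336,0.844,0],0,1],
    [[-0.336,0.844,0],0,1],
    [[-0.336,0.844,0],0,1],
    [[-0.336,0.844,0],0,1],
    [[-0.336,0.844,0],0,1],
    [[-0.336,0.844,0],0,1],
    [[-0.336,0.844,0],0,1],
  ],
)

```text
clock: 18.12
tool_pos: [0.5025, -0.3978, 0.2816]
tool_rot: [-0.0, 0.976, 0.217, -0.0]
contact_force: [-0.5, 0.1, -0.3]
gripper_width: 0.0853
```

```bash
python3 look.py 0.085 9 "(.5017,-.3994)" .2
python3 - <<'E'
from h import *
d=grab('top','t10.png');W=pts(d);S=W.reshape(-1,3);r=np.hypot(S[:,0]-.4634,S[:,1]-.2800);q=S[(r<.04)&(S[:,2]>.06)]
print('stack top z hist',np.histogram(q[:,2],np.arange(.06,.15,.005)), 'floor', np.median(S[(r<.012)][:,2]))
plan((.5017,-.3994,.052))
E
```

```text
t 18.18 tcp [ 0.5025 -0.3979  0.2817] x [0.906 0.424 0.   ] y [ 0.424 -0.906  0.   ] w 0.0855 F [ 0.1 -0.2 -0.2]
wrist held [ 0.5007 -0.3997] 743 [118 117  92  75  70  75  88 108]
wrist below [ 0.5017 -0.3994] 0 [0 0 0 0 0 0 0 0]
t 18.23 tcp [ 0.5025 -0.398   0.2818] x [0.906 0.424 0.   ] y [ 0.424 -0.906  0.   ] w 0.0857 F [ 0.1 -0.3  0.5]
scene held [ 0.5022 -0.4004] 136 [22 15 12 22 22  9 11 23]
scene below [ 0.5017 -0.3994] 0 [0 0 0 0 0 0 0 0]
t 18.27 tcp [ 0.5025 -0.3983  0.2819] x [0.906 0.423 0.   ] y [ 0.423 -0.906  0.   ] w 0.0853 F [ 0.3  0.7 -0.7]
top held [ 0.5011 -0.3991] 103 [16 16 17  9 12 11 13  9]
top below [ 0.5017 -0.3994] 0 [0 0 0 0 0 0 0 0]
stack top z hist (array([  8,   6,  55, 171,  38,  72,  45,  29,  38,  38,  40,  38,  63,
        62,   0,   0,   0]), array([0.06 , 0.065, 0.07 , 0.075, 0.08 , 0.085, 0.09 , 0.095, 0.1  ,
       0.105, 0.11 , 0.115, 0.12 , 0.125, 0.13 , 0.135, 0.14 , 0.145])) floor 0.07644153473527715
t 18.32 tcp [ 0.5024 -0.3985  0.2818] x [0.906 0.423 0.   ] y [ 0.423 -0.906  0.   ] w 0.0856 F [-0.6 -0.4  0.7]
(0.5017, -0.3994, 0.052) -> [-0.0013  0.0006  0.3065]
```

View pics/w_9.png

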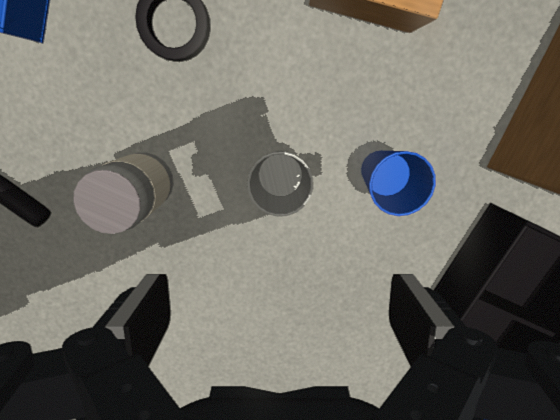

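The stack's inner floor reads 76.4 mm against an expected 76 mm, so the first cup is fully home. The wrist view shows the second cup at (281,183), with the blue cup about 55 mm away, rim to rim. The fingers need about 26 mm, so I'll descend.

Call:
move_arm(
  steps=[
    [[-0.002,0.001,0.08],0,1],
    [[-0.002,0.001,0.15],0,1],
    [[-0.002,0.001,0.21],0,1],
    [[-0.002,0.001,0.25],0,1],
    [[-0.002,0.001,0.28],0,1],
    [[-0.002,0.001,0.3],0,1],
    [[-0.002,0.001,0.305],0,1],
    [[-0.002,0.001,0.305],0,1],
    [[-0.002,0.001,0.305],0,0.7],
    [[-0.002,0.001,0.305],0,0.5],
    [[-0.002,0.001,0.305],0,0.3],
    [[-0.002,0.001,0.305],0,0.3],
    [[-0.002,0.001,0.305],0,0.3],
    [[-0.002,0.001,0.305],0,0.3],
  ],
)

```text
clock: 20.08
tool_pos: [0.5012, -0.4008, 0.0542]
tool_rot: [0.001, 0.976, 0.216, 0.0]
contact_force: [-0.7, 1.3, 8.0]
gripper_width: 0.0594
```

Run:
```python
from h import *
for n in ['scene','wrist','wrist']: d=grab(n,f'{n[0]}_11.png');plan()
M=rot(ctrl.state()['tool_rot'])
```

```text
t 20.12 tcp [ 0.5012 -0.4008  0.0542] x [0.907 0.422 0.001] y [ 0.422 -0.907  0.002] w 0.0593 F [-1.6  1.9  7.6]
t 20.18 tcp [ 0.5013 -0.4008  0.0542] x [0.907 0.422 0.001] y [ 0.422 -0.907  0.001] w 0.0594 F [-1.   0.9  7.3]
t 20.23 tcp [ 0.5013 -0.4008  0.0542] x [0.907 0.422 0.001] y [ 0.422 -0.907  0.002] w 0.0592 F [-1.4  2.2  7.2]
```

View pics/w_11.png

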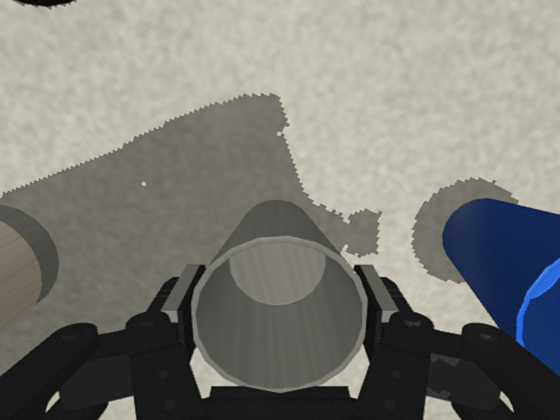

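The grip matches the first, with an opening of 59.3 mm and the blue cup untouched. Lifting and carrying to the stack.

Call:
move_arm(
  steps=[
    [[0,0,-0.02],0,0.3],
    [[0,0,-0.07],0,0.3],
    [[0,0,-0.14],0,0.3],
    [[0,0,-0.21],0,0.3],
    [[0,0,-0.26],0,0.3],
    [[0.02,-0.04,-0.27],0,0.3],
    [[0.05,-0.1,-0.27],0,0.3],
    [[0.09,-0.17,-0.27],0,0.3],
    [[0.13,-0.24,-0.27],0,0.3],
    [[0.165,-0.31,-0.27],0,0.3],
    [[0.2,-0.38,-0.27],0,0.3],
    [[0.225,-0.45,-0.27],0,0.3],
    [[0.25,-0.52,-0.27],0,0.3],
    [[0.27,-0.59,-0.27],0,0.3],
    [[0.29,-0.66,-0.27],0,0.3],
    [[0.31,-0.73,-0.27],0,0.3],
    [[0.325,-0.79,-0.27],0,0.3],
    [[0.334,-0.83,-0.26],0,0.3],
    [[0.336,-0.846,-0.25],0,0.3],
    [[0.336,-0.846,-0.25],0,0.3],
  ],
)

```text
clock: 22.72
tool_pos: [0.4612, 0.2809, 0.2402]
tool_rot: [0.0, 0.976, 0.217, -0.0]
contact_force: [-0.1, -0.7, -1.4]
gripper_width: 0.0593
```

Call:
move_arm(
  steps=[
    [[0,0,0],0,0.3],
    [[0,0,0],0,0.3],
    [[0,0,0],0,0.3],
  ],
)

```text
clock: 23.1
tool_pos: [0.4619, 0.2804, 0.2405]
tool_rot: [0.0, 0.976, 0.216, 0.0]
contact_force: [0.8, -0.3, -1.3]
gripper_width: 0.0594
```

```bash
python3 look.py 0.272 12 "(.4632,.2805)" .125
```

```text
t 23.15 tcp [0.4618 0.2805 0.2404] x [0.907 0.421 0.   ] y [ 0.421 -0.907  0.   ] w 0.0591 F [ 0.4 -1.1 -2.1]
wrist held [0.4625 0.2804] 7381 [1046 1020 1178  546  765  609 1126 1091]
wrist below [0.4622 0.2807] 732 [  0  15 164 131 127 126 160   9]
t 23.2 tcp [0.4617 0.2807 0.2404] x [0.907 0.422 0.   ] y [ 0.422 -0.907  0.   ] w 0.0592 F [ 1.  -0.9 -1.4]
scene held [0.4629 0.278 ] 83 [ 0  3 10 16 10  8 31  5]
scene below [0.4648 0.2788] 94 [ 9  6 13 16  8  8 16 18]
t 23.25 tcp [0.4617 0.2807 0.2404] x [0.907 0.422 0.   ] y [ 0.422 -0.907  0.   ] w 0.059 F [ 0.4  0.2 -1.3]
top held [0.4623 0.2797] 79 [17 17  2 12 18  0  0 13]
top below [0.4631 0.2808] 64 [14 12 14  9  7  0  0  8]
```

View pics/w_12.png

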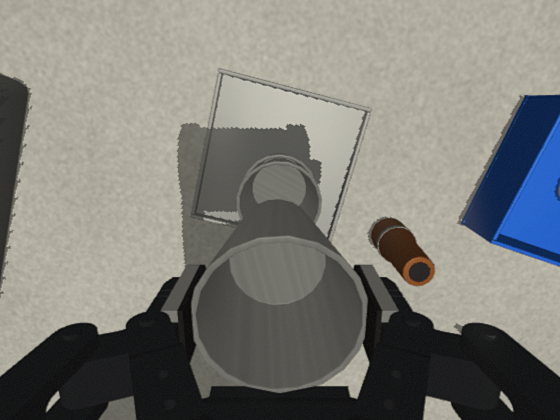

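View pics/s_12.png

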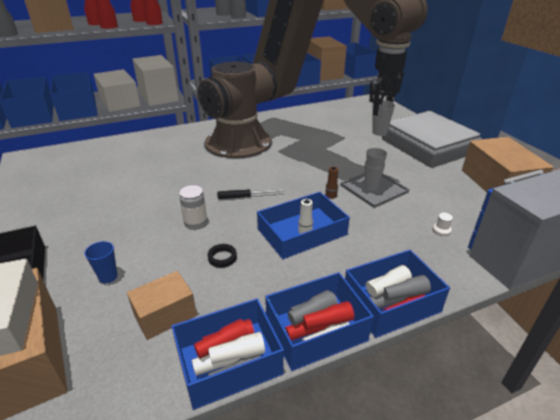

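Call:
move_arm(
  steps=[
    [[0.001,0,0.03],0,0.3],
    [[0.001,0,0.06],0,0.3],
    [[0.001,0,0.08],0,0.3],
    [[0.001,0,0.095],0,0.3],
    [[0.001,0,0.11],0,0.3],
    [[0.001,0,0.12],0,0.3],
    [[0.001,0,0.13],0,0.3],
    [[0.001,0,0.137],0,0.3],
    [[0.001,0,0.137],0,0.3],
  ],
)

```text
clock: 24.38
tool_pos: [0.4622, 0.2812, 0.1373]
tool_rot: [0.0, 0.976, 0.216, -0.0]
contact_force: [0.9, -0.2, -2.3]
gripper_width: 0.059
```

```bash
python3 look.py 0.168 13 "(.4632,.2805)" .125
```

```text
t 24.43 tcp [0.4623 0.2813 0.1375] x [ 0.907  0.422 -0.   ] y [ 0.422 -0.907  0.   ] w 0.0589 F [ 0.3 -0.9 -1. ]
wrist held [0.463  0.2812] 7697 [1147 1117 1170  556  792  625 1122 1168]
wrist below [0.4713 0.2843] 4047 [1431  755  245  119    4  208  272 1013]
t 24.48 tcp [0.4623 0.2813 0.1377] x [0.907 0.422 0.   ] y [ 0.422 -0.907  0.   ] w 0.0592 F [-0.6  0.2 -1.2]
scene held [0.4633 0.278 ] 77 [ 0  2 10 14  9  8 30  4]
scene below [0.4613 0.2808] 84 [ 1  9 21 34 15  4  0  0]
t 24.52 tcp [0.4623 0.2813 0.1377] x [0.907 0.422 0.   ] y [ 0.422 -0.907  0.   ] w 0.0593 F [-0.2  1.  -1.6]
top held [0.4628 0.2806] 54 [14 12  4  8 11  0  0  5]
top below [0.4681 0.2779] 58 [17 13  0  0  5  0  0 23]
```

View pics/c_13.png

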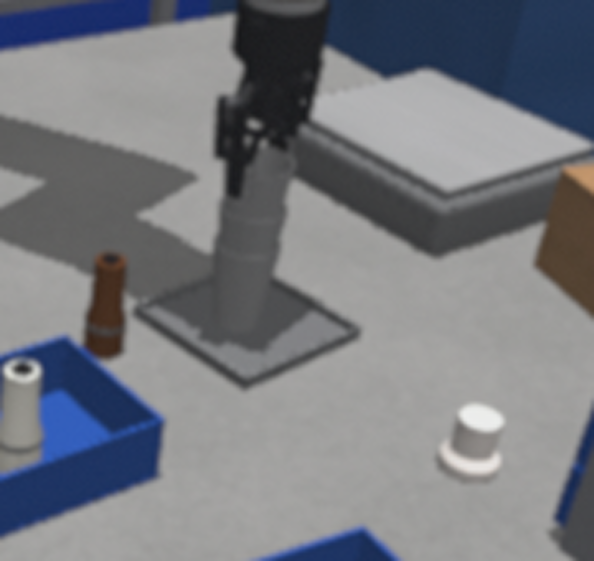

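Aligned: the held rim is at (.4630,.2812) and the stack at (.4632,.2810), with no contact force. Lowering the last ~7 mm.

Call:
move_arm(
  steps=[
    [[0,0,0.003],0,0.3],
    [[0,0,0.006],0,0.3],
    [[0,0,0.008],0,0.3],
    [[0,0,0.0095],0,0.3],
    [[0,0,0.0095],0,0.3],
  ],
)

```text
clock: 25.15
tool_pos: [0.4624, 0.2813, 0.1305]
tool_rot: [0.0, 0.976, 0.216, 0.0]
contact_force: [1.0, -0.3, 1.0]
gripper_width: 0.0591
```

Call:
move_arm(
  steps=[
    [[0,0,0],0,0.72],
    [[0,0,0],0,0.76],
    [[0,0,0],0,0.85],
    [[0,0,0],0,1],
    [[0,0,0],0,1],
    [[0,0,-0.03],0,1],
    [[0,0,-0.08],0,1],
    [[0,0,-0.14],0,1],
    [[0,0,-0.2],0,1],
    [[0,0,-0.2],0,1],
    [[0,0,-0.2],0,1],
  ],
)

```text
clock: 26.52
tool_pos: [0.4619, 0.2811, 0.2798]
tool_rot: [0.0, 0.976, 0.216, -0.0]
contact_force: [-0.2, 0.0, 0.3]
gripper_width: 0.0856
```

```bash
python3 look.py 0.161 14 "(.4632,.2805)" .125
python3 - <<'E'
from h import *
d=grab('top','t14.png');W=pts(d);S=W.reshape(-1,3)
for c in [(.4632,.2805)]:
    r=np.hypot(S[:,0]-c[0],S[:,1]-c[1]);print('inner floor z',np.nanmedian(S[r<.012][:,2]),'max',np.nanpercentile(S[(r<.035)&(S[:,2]<.2)][:,2],97))
d=grab('wrist');W=pts(d);S=W.reshape(-1,3);r=np.hypot(S[:,0]-.4632,S[:,1]-.281);Q=S[(r<.014)];print('wrist floor',np.nanmedian(Q[:,2]))
Q=S[(r>.026)&(r<.033)&(S[:,2]>.155)&(S[:,2]<.17)];A=np.c_[Q[:,:2]-Q[:,:2].mean(0),np.ones(len(Q))];print('rim plane',np.linalg.lstsq(A,Q[:,2],rcond=None)[0])
a=cv2.imread('pics/top0.png').astype(int);diff=abs(a-d['image'].astype(int)) if 0 else None
E
```

```text
t 26.57 tcp [0.4618 0.2811 0.2793] x [ 0.907  0.422 -0.002] y [ 0.422 -0.907  0.   ] w 0.0856 F [-0.  -0.4 -0.2]
wrist held [0.4629 0.2809] 1274 [210 196 157 119 123 120 158 191]
wrist below [0.4679 0.2814] 675 [130 103  34  76  77  87  60 108]
t 26.62 tcp [0.4618 0.2811 0.2791] x [ 0.907  0.422 -0.002] y [ 0.422 -0.907  0.   ] w 0.0856 F [-0.3  0.3 -0. ]
scene held [0.4638 0.2786] 96 [10  6 16 15  8  7 16 18]
scene below [0.4627 0.2803] 81 [ 2  8 22 28 18  3  0  0]
t 26.68 tcp [0.4619 0.2811 0.2792] x [ 0.907  0.422 -0.002] y [ 0.422 -0.907  0.   ] w 0.0854 F [ 0.6 -0.3 -0.1]
top held [0.4633 0.2801] 94 [10 16 14 14  4  0 21 15]
top below [0.4639 0.2808] 103 [14 22 24 10  7  0 15 11]
inner floor z 0.11247014310626557 max 0.16189317436122277
wrist floor 0.35873723513940114
rim plane [0.03957275 0.01788966 0.1614343 ]
```

View pics/s_14.png

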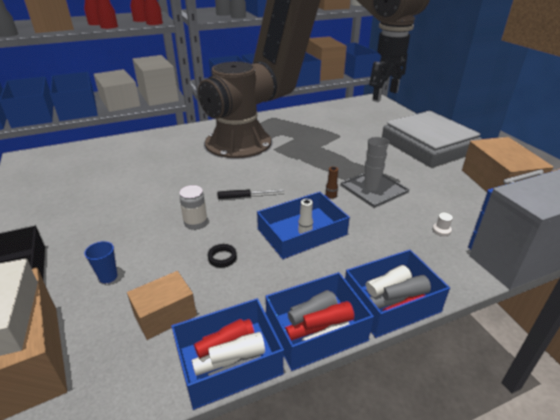

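View pics/w_14.png

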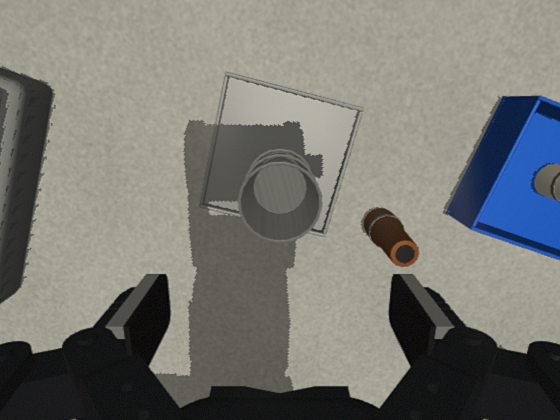

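View pics/t14.png

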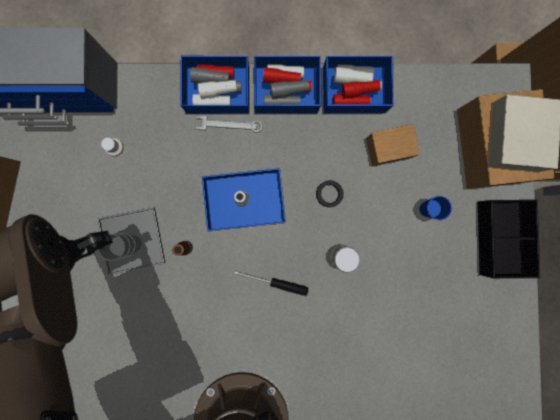

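The final checks agree: inner floor at 112.5 mm (expected 112), rim at 161.4 mm (expected 161), and the stack is concentric. The plug stands in the bin, the bystanders haven't moved, and the gripper is clear.

```bash
python3 -c "
from h import *
print(ctrl.sign_off())"
```

```text
the job is handed in; nothing more can be done
None
```

I put the white plug upright in the stock bin, then lowered the other two grey cups one after the other into the tray's cup. I handed the job in at about 27 s of the 72 s allowed; no verdict is reported.

**Stack height:** after the first cup the inner floor read 76.4 mm (76 expected). After the second, the inner floor read 112.5 mm (112 expected) and the rim 161.4 mm (161 expected), so both cups are fully home.

**Centring:** in each camera, the rim positions before and after nesting agree to about 1 mm. The three cameras differ from one another by about 2 mm in absolute position, which is within the stated calibration.

**Other things on the bench:** in the last pictures the plug is in the bin, and the bystanders and look-alikes look unmoved. I compared these by eye only. The gripper is clear of everything.

**One check that disagreed:** a rough plane fit to the top rim from the wrist camera gave a tilt of about 0.04 rad. I put that down to wall points caught in the fit, because the heights and pictures show the cups upright. It is still under the 0.06 rad limit. A wrist-camera reading of the inner floor was also unusable, so the floor heights come from the top camera alone.

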